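Eject a covered reagent tray, peel its sticky cover by the corner, present it

ROBOT

A 6-joint arm with a two-finger parallel gripper is mounted at the origin on the work surface. World frame = base frame: x ahead of the robot, y to its left, z up, the work surface at z = 0. Lengths are in mm, angles in degrees, forces in N, time in s.
With the tool pointing down it reaches from about 300 to 850 mm from the base axis. Payload 4.2 kg.
Tool frame: the origin (TCP) lies midway between the tips of the shut fingers; the grasp point (between the pads) lies 19 mm behind it; x points along the fingers, y is the direction in which the jaws open and shut, and the axes are right-handed (so a half turn about x gives the same grasp; the last joint's range is limited). The gripper opens to 91 mm and grips with 3 to 60 N. Pads are 32 mm wide; open, the fingers measure 118 mm over their backs; the gripper's body (76 mm by 178 mm) begins 60 mm behind the grasp point.
Start: joints at [-1.146, 18.312, 89.639, -0, 72.044, -1.146], TCP at [575.016, 0, 213.976] pointing down, gripper open.
Joint ranges: [-177.97, 177.97], [-48.28, 115.42], [12.27, 149.76], [-77.06, 257.06], [2.81, 150.46], [-146.56, 146.56]. Speed limits (degrees/s): [147.25, 147.25, 180, 180, 180, 180].

INTERFACE

Orientations are given as [roll, pitch, yaw] about the fixed x, y, z axes, in that order (R = Rz(yaw) Ry(pitch) Rx(roll)).
In Python, from workcell import * gives the robot as it stands.
- The arm moves only by the shell command python3 -m handwheel 'ROWS' [FORCE]. ROWS is a JSON object of lists of equal length, an entry for each row: "gripper": the closure, from 0 (fully open) to 1 (shut); "offset": the shift along the tool's x, y, z in mm, a list of three; "rot": the turn, a rotation vector about the tool's x, y, z in degrees, a list of three. A call has 1 to 5 rows; each row is the pose to reach, as a shift and turn from the pose commanded when the call began, along the tool's axes at that moment; what a row does not reach only later rows make up. A row lasts 1/12 s, in which the tool goes at most 41.7 mm and 7.16 degrees, less where a joint would pass 70% of its speed; a pose out of reach is approached as far as the arm can. A call with a gripper value outside its range is refused whole. The fingers move at their own pace and stop on an object; FORCE is the grip in N (left out, the last holds). Time passes only in rows, so rows that repeat a pose let the fingers close. It gives the time, the measured TCP pose, the force and the opening at its end, in the units of the state.
- state(): the state, without advancing time (a new reading comes with each control period).
- grab_frame(name): name is "scene" or "side" or "wrist"; returns the picture (400x640x3 uint8, red, green, blue); there is no depth.
- camera_params(name): a dict with "fx", "fy", "cx", "cy" (pixels), "position" and "attitude" of the camera in the world; the wrist camera has in their place "hand_eye" (4x4, takes a point from camera to tool coordinates, whose origin is the TCP and whose axes are the tool frame's). Camera axes: x right, y up, looking along -z (the intrinsics and any distortion apply to the point x, -y, -z); pixel columns grow to the right and rows downward; lengths in mm; the calibration is good to about 2 mm. A picture is of the moment at which its call begins: read the wrist's pose just before it. camera_params takes no time and is no camera call.
- job_done(): hands the job in, once; it reports no verdict.
The state is a dict: "time_s": time; "qpos": joint angles; "qvel": joint speeds; "effort": joint torques, N m; "ee_pos": TCP position; "ee_rot": TCP orientation; "force": force on the tool from outside, world axes, zero at the start; "torque": the same for the moment, N m; "gripper_width": finger opening in mm.
Only numpy, scipy, OpenCV 4.12 (cv2) and the standard library are available. Lean on these libraries where they do the work, as an engineer would, in place of code of your own. Each camera call takes 0.05 s, during which the arm holds its last target.

TASK

Push the orange paddle of the loading dock all the way in so that the covered tray comes out from under the black hood, and let the paddle spring back. The white cover sticks to the blue tray: grip its yellow corner tab and peel it off by raising that corner first while the opposite corner is still down on the tray, leaving the tray in the dock. Finish holding the cover by its tab, still, level, right side up and centred above the light panel, clearly clear of it (about a hand's breadth up), with the bottle, the swab box and the timer left where they were.

Things in the scene. Friction and masses are not known exactly. Their poses are not given: they have to be found in the camera images.
- dock: Fixed grey dock with white hood sides, 124 (x) by 300 (y) mm, under 62 mm high; origin: centre of its underside, on the bench. Ejects to its own -y. Base 8 mm thick, rails 8 mm high beside the tray, stop bar at the -y end. Black-topped hood (underside 45, top 50 mm up) over y +10 to +60 mm covers the tray's rear 36 mm; ejecting moves the tray 45 mm, clear of it by about 8 mm.
- ejector (a joint): Travel of the ejector slide, m: 0 at rest, 0.046 fully in (hard stop). It moves to the dock's -y and pushes the tray ahead of it; a spring of 1 to 4 N brings it back when released, leaving the tray out. Pushing takes about 5 to 9 N in all, as the tray slides with friction.
- ejector_paddle (a point): Mid-point (x, y) of the orange upright paddle, 40 mm above the bench; axes as the dock's. Paddle: 30 mm (x) by 12 mm (y), from 12 to 60 mm above the bench. Push its +y face towards the dock's -y. Behind it the dock base (8 mm high) is bare for 20 mm, then open bench.
- tray_center (a point): Centre of the loose blue reagent tray, 82 (x) by 124 (y) by 27 mm, 0.6 kg, standing on the dock's base plate with its underside 8 mm above the bench. Its axes are the dock's.
- cover_center (a point): Centre of the 3 mm top panel of the loose white cover, 91 (x) by 133 (y) mm; skirt 11 mm below the panel; 60 to 100 g. Axes as the tray's, z up. On the tray its top face is 38 mm above the bench. 2.5 mm play all round; rubber seal pads on the tray's long sides hold its skirt by friction, about 3 to 5 N in all.
- cover_tab (a point): Centre of the yellow upright tab near the cover's -x -y corner, at (-28.5, -41.7) mm from cover_center: 26 mm long, 10 mm thick, rising 28 mm above the cover's top face (this point is 16 mm above that face). Its long direction is the line from cover_far_corner to cover_tab_corner; pinch it across its 10 mm.
- cover_tab_corner (a point): The cover's -x -y corner (the one with the tab), at the underside of the top panel.
- cover_far_corner (a point): The cover's +x +y corner, opposite the tab, at the underside of the top panel: the cover turns about this corner while it is peeled.
- panel_top (a point): Centre of the lit top face of the fixed light panel, a flat grey-framed plate 150 by 150 by 10 mm; this point is 10 mm above the bench.
- bottle: Bystander: small amber bottle, 44 mm across, 75 mm high, loose; origin at the centre of its underside.
- swabs: Bystander: cardboard swab box 55 by 100 by 45 mm, loose; origin at the centre of its underside.
- timer: Bystander: grey bench timer 60 by 70 by 22 mm, loose; origin at the centre of its underside.

How it is judged (in metres and radians):
On the way, in this order (a step that is already met when the one before it is completed fails the run):
1. the tray has been ejected by the slide, its cover still seated on it (value of joint ejector above 0.04 m and y of tray_center in the frame of dock below -0.059 m and z of each of cover_tab_corner, cover_far_corner in the frame of tray_center below 0.018 m), for 0.1 s.
2. the paddle has sprung back (value of joint ejector below 0.008 m), for 0.1 s.
3. the cover's tab corner is raised more than 13 mm off the tray while the opposite corner is still down on it (within 8 mm) (z of cover_tab_corner in the frame of tray_center above 0.0265 m and z of cover_far_corner in the frame of tray_center below 0.0215 m and horizontal distance between cover_far_corner and tray_center below 0.09 m), for 0.05 s.
At the end, for the whole second after the job is handed in: The fingers hold the cover by its tab (grasp point within 45 mm) and nothing else carries it; its centre is within 40 mm of the panel's centre, 70 to 280 mm above the bench, within 15 degrees of level, at rest. The tray stands flat in the dock, ejected; the paddle has sprung back (contact force between cover and the fingers above 1 N and horizontal distance between cover_center and panel_top below 0.04 m and height (world z) of cover_center between 0.07 and 0.28 m and angle between cover_center's own z axis and vertical below 0.26 rad and linear speed of cover below 0.03 m/s and contact force between cover and tray below 0.05 N and contact force between cover and panel below 0.05 N and contact force between cover and dock below 0.05 N and value of joint ejector below 0.008 m and y of tray_center in the frame of dock between -0.085 and -0.055 m and z of tray_center in the frame of dock below 0.027 m and angle between tray_center's own z axis and vertical below 0.06 rad and distance between the grasp point and cover_tab below 0.045 m); the arm keeps its last pose, push and grip.
It fails at once if the tray was lifted more than 20 mm off the dock (z of tray_center in the frame of dock above 0.0415 m).
It fails at once if the bottle was moved more than 30 mm or tipped (distance of bottle from where it was at the start of the episode above 0.03 m or angle between bottle's own z axis and vertical above 0.5 rad).
It fails at once if the swab box was moved more than 30 mm or tipped (distance of swabs from where it was at the start of the episode above 0.03 m or angle between swabs's own z axis and vertical above 0.5 rad).
It fails at once if the timer was moved more than 30 mm or tipped (distance of timer from where it was at the start of the episode above 0.03 m or angle between timer's own z axis and vertical above 0.5 rad).
It also fails if it takes over 61 s, if anything falls off the work surface, if the arm or the gripper's body presses on something with over 40 N, if the wrist force passes 120 N, or if a joint passes its speed limit or range.

## Working session

There is one attempt and no reset: what is moved stays moved. The work goes in short steps, Python scripts to look and compute and a shell command to move; the robot and the scene stay as the last step left them, time stands still between calls to the robot, and variables do not carry over. Pictures are saved under pics/ and viewed, and the job is handed in when it is done.

```bash
ls; mkdir -p pics
python3 - <<'E'
from workcell import *
import cv2
for n in ["scene","side","wrist"]:
    s=state(); im=grab_frame(n); cv2.imwrite(f"pics/{n}0.png",im[:,:,::-1]); p=camera_params(n); print(n,p)
print(state())
E
```

```text
pics
scene {'fx': 437.83772439188067, 'fy': 437.83772439188067, 'cx': 324.5787900403286, 'cy': 196.60290700461704, 'position': array([1203.31262638, -213.70814067,  924.36640421]), 'attitude': array([37.02648817, -0.59959653, 69.37112626])}
side {'fx': 407.0247501400663, 'fy': 407.0247501400663, 'cx': 322.15151603857566, 'cy': 195.7486327868357, 'position': array([ 239.2685824 , -481.23049287,  575.52726968]), 'attitude': array([ 50.04561129,   0.07596812, -38.21180264])}
wrist {'fx': 288.77464384585994, 'fy': 288.77464384585994, 'cx': 315.36407502490397, 'cy': 193.1406691113247, 'hand_eye': array([[-4.64740164e-04,  2.74588297e-01, -9.61561777e-01,
        -1.70763334e+02],
       [ 9.99999889e-01,  1.96455214e-04, -4.27217284e-04,
        -5.87823088e-01],
       [ 7.15949585e-05, -9.61561869e-01, -2.74588358e-01,
        -7.73549630e+01],
       [ 0.00000000e+00,  0.00000000e+00,  0.00000000e+00,
         1.00000000e+00]])}
{'time_s': 0.15, 'qpos': array([-1.14354985e+00,  1.83421580e+01,  8.96887193e+01, -2.95861495e-03,
        7.20445268e+01, -1.14482256e+00]), 'qvel': array([ 0.05289842, -0.13652545, -0.21268702, -0.02782345, -0.03537043,
       -0.04555749]), 'effort': array([-5.72294630e-04, -4.12774551e+01, -2.32154489e+01,  7.26667210e-02,
        4.33494255e-02, -9.00343002e-05]), 'ee_pos': array([5.74628038e+02, 1.54415365e-02, 2.13335192e+02]), 'ee_rot': array([ -89.00811337,   89.9245435 , -179.00592673]), 'force': array([-0.41221255, -1.04356687,  0.00631119]), 'torque': array([ 0.05909529,  0.00530591, -0.02004959]), 'gripper_width': 91.48731847894095}
```

View pics/scene0.png

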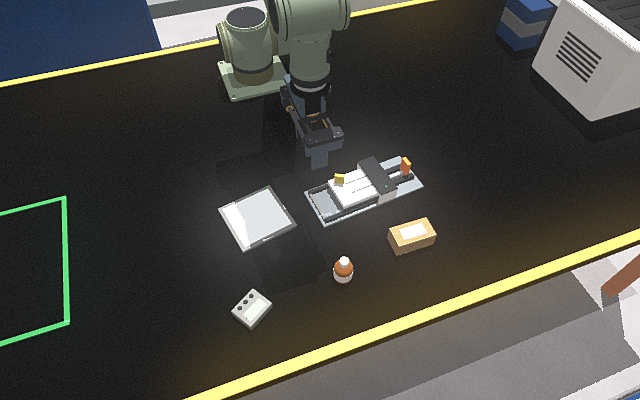

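View pics/side0.png

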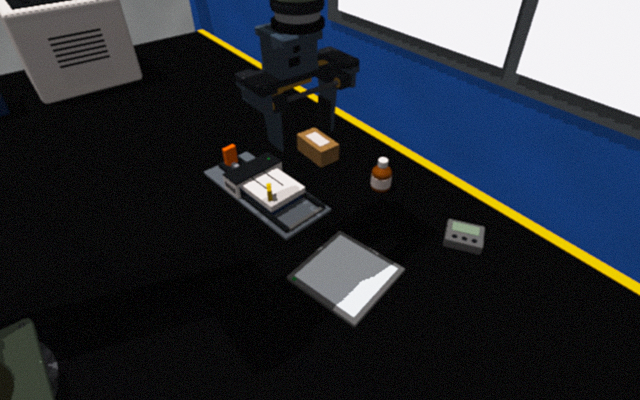

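View pics/wrist0.png

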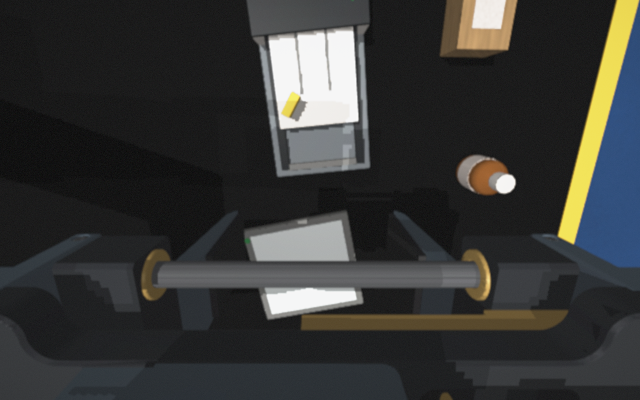

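The scene view shows the dock at about (365,188), with the orange paddle at (405,166), the tab at (340,179), and the panel at (257,217). The side view shows the dock at (266,192), the tab at (269,191) and the panel at (346,277). In the wrist view the dock's -y end faces the gripper. Next I'll magnify these areas.

```bash
cat > h.py <<'E'
import numpy as np, cv2
from scipy.spatial.transform import Rotation as Rn
from workcell import *
def campose(n,s=None):
    p=camera_params(n)
    if n=="wrist":
        T=np.eye(4);T[:3,:3]=Rn.from_euler('xyz',s['ee_rot'],degrees=True).as_matrix();T[:3,3]=s['ee_pos']
        M=T@p['hand_eye'];R=M[:3,:3];t=M[:3,3]
    else:
        R=Rn.from_euler('xyz',p['attitude'],degrees=True).as_matrix();t=np.array(p['position'])
    return p,R,t
def ray(n,uv,s=None):
    p,R,t=campose(n,s);d=R@np.array([(uv[0]-p['cx'])/p['fx'],-(uv[1]-p['cy'])/p['fy'],-1]);return t,d/np.linalg.norm(d)
def onz(n,uv,z,s=None):
    t,d=ray(n,uv,s);return t+d*(z-t[2])/d[2]
def proj(n,X,s=None):
    p,R,t=campose(n,s);c=R.T@(np.asarray(X,float)-t);return np.array([p['cx']+p['fx']*c[0]/-c[2],p['cy']-p['fy']*c[1]/-c[2]])
def tri(obs):
    A=np.zeros((3,3));b=np.zeros(3)
    for n,uv,s in obs:
        t,d=ray(n,uv,s);P=np.eye(3)-np.outer(d,d);A+=P;b+=P@t
    X=np.linalg.solve(A,b);return X,[np.linalg.norm((np.eye(3)-np.outer(ray(*o)[1],ray(*o)[1]))@(X-ray(*o)[0])) for o in obs]
def crop(src,dst,x0,y0,x1,y1,k):
    im=cv2.imread(src)[y0:y1,x0:x1];im=cv2.resize(im,None,fx=k,fy=k,interpolation=cv2.INTER_CUBIC)
    cv2.imwrite(dst,im)
E
python3 - <<'E'
from h import *
crop("pics/scene0.png","pics/c1.png",210,140,440,280,3.4)
crop("pics/side0.png","pics/c2.png",190,130,420,330,3)
crop("pics/wrist0.png","pics/c3.png",220,0,400,190,3)
E
```

```text
(no output)
```

View pics/c1.png

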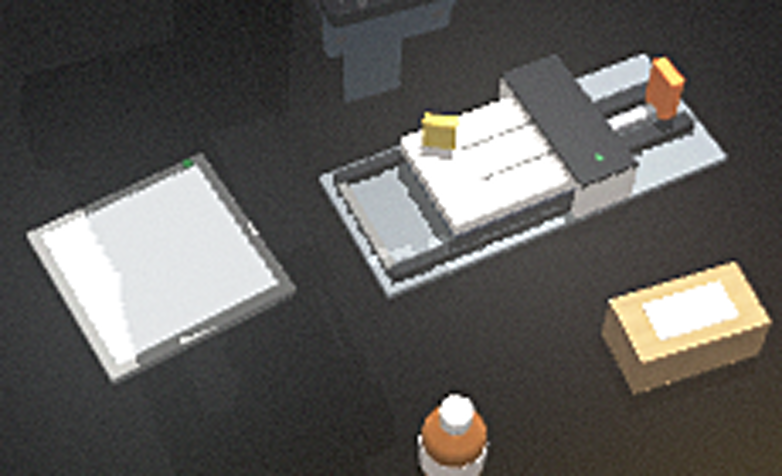

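View pics/c2.png

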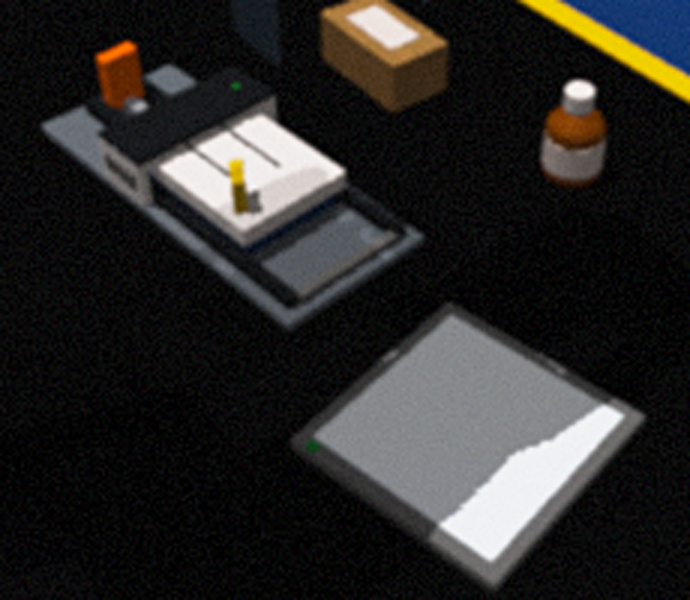

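View pics/c3.png

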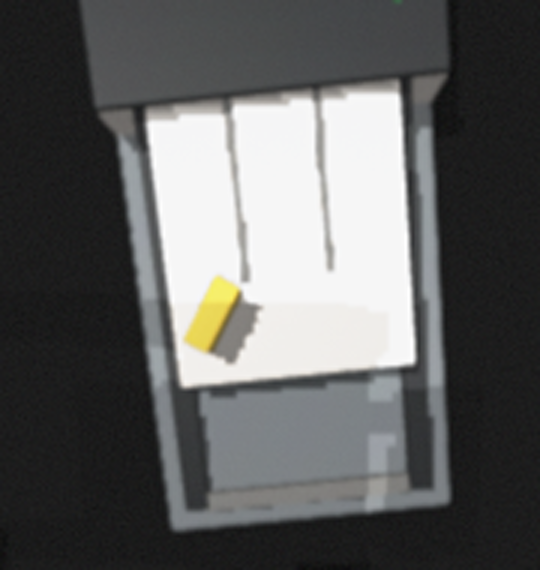

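Run:
```python
from h import *
np.set_printoptions(precision=1,suppress=True)
sc=lambda a:(210+(a[0]+.5)/3.4-.5,140+(a[1]+.5)/3.4-.5)
si=lambda a:(190+(a[0]+.5)/3-.5,130+(a[1]+.5)/3-.5)
w=lambda a:(220+(a[0]+.5)/3-.5,(a[1]+.5)/3-.5)
s=state()
S=dict(A=(320,180),B=(390,297),C=(727,156),D=(648,55)); I=dict(A=(290,328),B=(424,238),D=(42,125),C=(172,65)); W=dict(A=(172,530),B=(448,503))
for k in "ABCD":
    print(k,onz("scene",sc(S[k]),8)[:2],onz("side",si(I[k]),8)[:2],onz("wrist",w(W[k]),8,s)[:2] if k in W else '')
for nm,f,c in (("scene",sc,[(28,235),(205,153),(295,293),(113,381)]),("side",si,[(292,440),(450,303),(645,418),(494,589)])):
    P=np.array([onz(nm,f(x),10)[:2] for x in c]);print(nm,P.ravel(),P.mean(0),np.linalg.norm(np.diff(P,axis=0),axis=1))
# tab top & paddle top
print('tab top scene',onz("scene",sc((440,120)),66),'side',onz("side",si((236,168)),66),'wrist',onz("wrist",w((212,314)),66,s))
print('paddle top',onz("scene",sc((667,73)),60),'side',onz("side",si((118,48)),60))
# cover front corners, top 38 
print('cov -x-y',onz("wrist",w((182,387)),38,s),onz("scene",sc((402,142)),38),onz("side",si((243,238)),38))
print('cov +x-y',onz("wrist",w((415,366)),38,s),onz("scene",sc((452,228)),38),onz("side",si((345,170)),38))
for n,f,c,z in (("scene",sc,(608,331),20),("scene",sc,(457,410),75),("side",si,(580,92),75)): print(onz(n,f(c),z))
```

```text
A [528.4  -8.1] [523.3  -7.7] [522.8  -6.8]
B [648.4   4.9] [645.6   6.2] [644.8   5.4]
C [616.4 300.8] [617.3 303.6] 
D [498.4 290.4] [495.2 293.3] 
scene [ 503.6 -231.3  473.6  -84.4  622.2  -59.6  648.  -202.5] [ 561.8 -144.5] [149.9 150.7 145.2]
side [ 472.1  -84.8  617.2  -55.5  645.9 -201.   499.4 -231. ] [ 558.7 -143.1] [148.  148.3 149.6]
tab top scene [548.5  81.9  66. ] side [549.6  88.9  66. ] wrist [547.6  83.8  66. ]
paddle top [560.5 267.2  60. ] side [561.9 278.   60. ]
cov -x-y [532.9  57.1  38. ] [537.4  56.1  38. ] [530.3  54.4  38. ]
cov +x-y [623.6  65.1  38. ] [625.9  61.6  38. ] [625.8  70.7  38. ]
[736.4 137.6  20. ]
[785.   -1.1  75. ]
[783.2   0.6  75. ]
```

```bash
cat >> h.py <<'E'
np.set_printoptions(precision=1,suppress=True)
DC=np.array([571.2,148.0]);DY=np.radians(5.5)
def dock(x,y,z):
    c,s=np.cos(DY),np.sin(DY);return np.array([DC[0]+c*x-s*y,DC[1]+s*x+c*y,z])
def todock(X):
    d=np.asarray(X)[:2]-DC;c,s=np.cos(DY),np.sin(DY);return np.array([c*d[0]+s*d[1],-s*d[0]+c*d[1],X[2]])
def goto(X,yaw=None,tilt=None):
    """offset/rot to put TCP at X with tool x down and tool y at world angle yaw(deg)"""
    s=state();R=Rn.from_euler('xyz',s['ee_rot'],degrees=True)
    off=R.inv().apply(np.asarray(X)-s['ee_pos'])
    print('now',s['time_s'],s['ee_pos'],'dock',todock(s['ee_pos']),'F',s['force'],'w',s['gripper_width'],'tool y angle',np.degrees(np.arctan2(*R.as_matrix()[[1,0],1])),'tool x',R.as_matrix()[:,0])
    print('off',off)
    if yaw is not None:
        a=np.radians(yaw);ty=np.array([np.cos(a),np.sin(a),0]);tx=np.array([0,0,-1.]);G=np.c_[tx,ty,np.cross(tx,ty)]
        print('rot',(R.inv()*Rn.from_matrix(G)).as_rotvec(degrees=True))
E
python3 - <<'E'
from h import *
goto(dock(0,165,130),5.5)
E
```

```text
now 0.15 [574.6   0.  213.3] dock [ -10.8 -147.6  213.3] F [-0.4 -1.   0. ] w 91.48731847894095 tool y angle 0.002185780078493073 tool x [-0. -0. -1.]
off [  83.4  -19.1 -312.2]
rot [-5.5 -0.   0.1]
```

```bash
python3 -m handwheel '{"gripper":[1,1,1,1,1],"offset":[[0,-2,-38],[0,-4,-76],[0,-7,-114],[0,-10,-152],[0,-12,-190]],"rot":[[-1.1,0,0],[-2.2,0,0],[-3.3,0,0],[-4.4,0,0],[-5.5,0,0]]}' 20; python3 -c "
from h import *
goto(dock(0,165,130),5.5)"
```

```text
time_s: 0.57
ee_pos: [562.4, 191.5, 213.7]
ee_rot: [-72.7, 90.0, -157.2]
force: [0.9, -1.1, -0.2]
gripper_width: 60.7
now 0.5667 [562.4 191.5 213.7] dock [ -4.6  44.1 213.7] F [ 0.9 -1.1 -0.2] w 60.74010218483489 tool y angle 5.530010095695206 tool x [-0. -0. -1.]
off [  83.7    4.7 -120.9]
rot [0. 0. 0.]
```

```bash
python3 -m handwheel '{"gripper":[1,1,1,1,1],"offset":[[0,2,-35],[0,4,-70],[10,5,-100],[40,5,-122],[70,5,-122]],"rot":[[0,0,0],[0,0,0],[0,0,0],[0,0,0],[0,0,0]]}' 20
python3 - <<'E'
from h import *
goto(dock(0,165,24),5.5)
for n in ("scene","side"):
    im=grab_frame(n); cv2.imwrite(f"pics/{n}1.png",im[:,:,::-1])
crop("pics/scene1.png","pics/c4.png",340,90,490,220,5)
crop("pics/side1.png","pics/c5.png",160,90,310,210,5)
E
```

```text
time_s: 0.98
ee_pos: [556.5, 316.9, 144.0]
ee_rot: [132.9, 89.7, 48.6]
force: [-0.0, -0.1, -0.9]
gripper_width: 27.5
now 0.9833 [556.5 316.9 144. ] dock [  1.5 169.6 144. ] F [-0.  -0.1 -0.9] w 27.470149862693606 tool y angle 5.720319695598055 tool x [ 0.  0. -1.]
off [120.  -2.   5.]
rot [ 0.2 -0.2 -0.2]
```

View pics/c4.png

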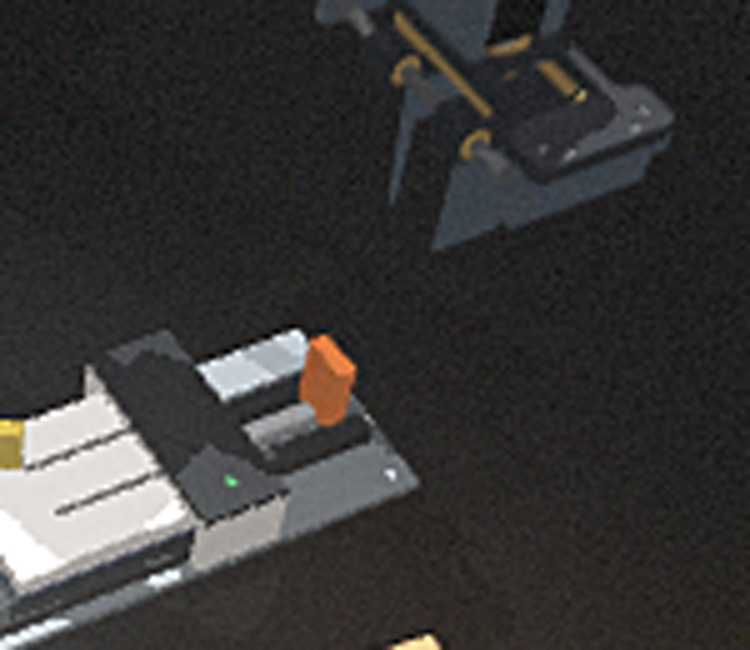

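View pics/c5.png

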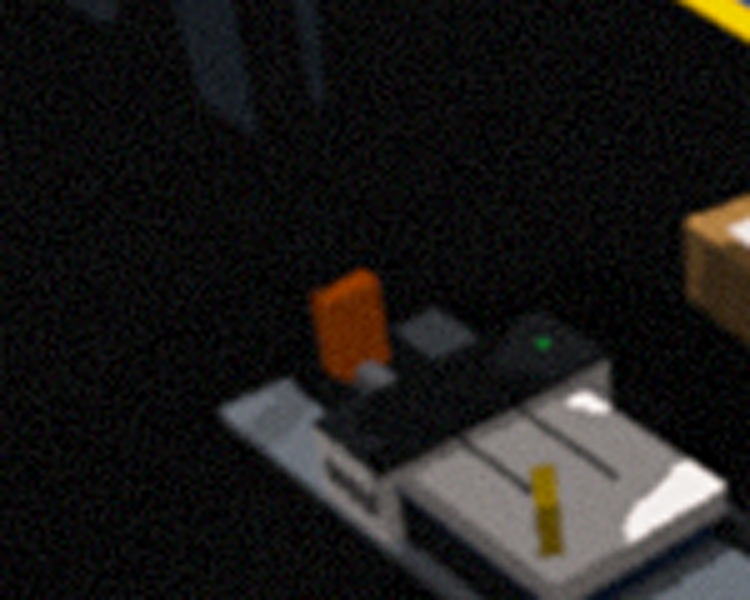

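```bash
python3 - <<'E'
from h import *
f=lambda x0,y0,p:(x0+(p[0]+.5)/5-.5,y0+(p[1]+.5)/5-.5)
a=f(340,90,(332,355));b=f(160,90,(346,281))
print(todock(onz("scene",a,60)),todock(onz("side",b,60)))
X,e=tri([("scene",a,None),("side",b,None)]);print(todock(X),e)
for p in (dock(-15,130,60),dock(15,130,60),dock(15,118,60),dock(-15,118,60)):
    u=proj("scene",p);v=proj("side",p);print((u-[340,90])*5,(v-[160,90])*5)
E
python3 -m handwheel '{"gripper":[1,1,1,1,1],"offset":[[30,-2,0],[60,-2,0],[90,-2,0],[110,-2,0],[119,-2,0]],"rot":[[0,0,0],[0,0,0],[0,0,0],[0,0,0],[0,0,0]]}' 20; python3 -c "
from h import *
goto(dock(0,100,24),5.5)"
```

```text
[ -0.6 121.1  60. ] [  2.5 130.1  60. ]
[ -0.3 121.7  63.3] [np.float64(2.430749595695096), np.float64(2.430749595695088)]
[329.5 329.4] [311.9 293.7]
[360.4 367.6] [366.8 269. ]
[341.1 375. ] [381.6 279.2]
[310.4 336.6] [326.5 304.2]
time_s: 1.5
ee_pos: [553.6, 310.3, 23.3]
ee_rot: [-63.5, 89.8, -148.1]
force: [-0.3, 0.1, -0.2]
gripper_width: 0.3
now 1.5 [553.6 310.3  23.3] dock [ -2.  163.2  23.3] F [-0.3  0.1 -0.2] w 0.3439755794751919 tool y angle 5.440524814720816 tool x [-0. -0. -1.]
off [-0.6  2.  63.2]
rot [-0.1  0.1  0.2]
```

```bash
python3 -m handwheel '{"gripper":[1,1,1,1,1],"offset":[[0,2,7],[0,2,14],[0,2,21],[0,2,28],[0,2,34]],"rot":[[0,0,0],[0,0,0],[0,0,0],[0,0,0],[0,0,0]]}' 20;python3 -m handwheel '{"gripper":[1,1,1,1,1],"offset":[[0,0,4],[0,0,8],[0,0,12],[0,0,16],[0,0,20]],"rot":[[0,0,0],[0,0,0],[0,0,0],[0,0,0],[0,0,0]]}'; python3 -c "
from h import *
goto(dock(0,100,24),5.5)"
```

```text
time_s: 1.92
ee_pos: [561.3, 279.2, 27.1]
ee_rot: [130.4, 89.6, 45.8]
force: [-0.1, 6.2, -2.6]
gripper_width: 0.5
time_s: 2.33
ee_pos: [563.2, 259.9, 27.1]
ee_rot: [131.7, 89.6, 47.1]
force: [0.3, 7.2, -2.8]
gripper_width: 0.7
now 2.3333 [563.2 259.9  27.1] dock [  2.8 112.1  27.1] F [ 0.3  7.2 -2.8] w 0.7141531851489711 tool y angle 5.417930335329479 tool x [ 0.  0. -1.]
off [ 3.  -2.8 12.1]
rot [-0.1 -0.3 -0.3]
```

```bash
python3 -m handwheel '{"gripper":[1,1,1,1,1],"offset":[[0,-1,3],[0,-1,6],[0,-1,9],[0,-1,11],[0,-1,12]],"rot":[[0,0,0],[0,0,0],[0,0,0],[0,0,0],[0,0,0]]}'; python3 -m handwheel '{"gripper":[1,1,1],"offset":[[0,0,2],[0,0,4],[0,0,4]],"rot":[[0,0,0],[0,0,0],[0,0,0]]}'; python3 -c "
from h import *
goto(dock(0,100,24),5.5)"
```

```text
time_s: 2.75
ee_pos: [564.1, 249.7, 27.3]
ee_rot: [138.0, 89.4, 53.3]
force: [0.1, 16.1, -4.1]
gripper_width: 0.6
time_s: 3.0
ee_pos: [564.2, 249.6, 27.5]
ee_rot: [150.0, 89.1, 65.3]
force: [-0.9, 25.2, -5.6]
gripper_width: 0.2
now 3.0 [564.2 249.6  27.5] dock [  2.7 101.8  27.5] F [-0.9 25.2 -5.6] w 0.18326504553499504 tool y angle 5.228509753099477 tool x [ 0.  0. -1.]
off [ 3.4 -2.7  1.9]
rot [-0.3 -0.8 -0.5]
```

The paddle no longer advances and the force has risen to 25 N, so it is at its hard stop. I'll check the picture before releasing.

```bash
python3 - <<'E'
from h import *
for n in ("scene","side"):
    im=grab_frame(n); cv2.imwrite(f"pics/{n}2.png",im[:,:,::-1])
a=cv2.imread("pics/scene2.png")[130:250,280:440];b=cv2.imread("pics/side2.png")[120:240,190:350]
cv2.imwrite("pics/c6.png",cv2.resize(np.hstack([a,b]),None,fx=2.5,fy=2.5,interpolation=cv2.INTER_CUBIC))
E
python3 -m handwheel '{"gripper":[1,1,1,1,1],"offset":[[0,0,-10],[0,0,-25],[0,0,-45],[0,0,-70],[0,0,-80]],"rot":[[0,0,0],[0,0,0],[0,0,0],[0,0,0],[0,0,0]]}'
```

```text
time_s: 3.52
ee_pos: [554.9, 324.0, 26.5]
ee_rot: [117.2, 89.8, 32.7]
force: [1.1, -0.0, 0.3]
gripper_width: 0.4
```

View pics/c6.png

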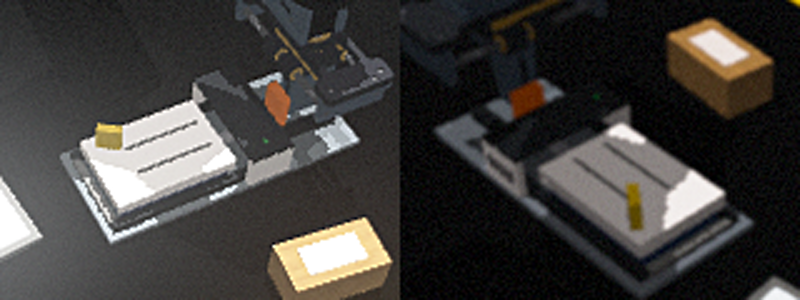

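The tray is out and clear of the hood, with its cover still seated. In the crops, the tab is at about (108,135) in the scene half and (633,205) in the side half. Next I'll raise the tool and return towards the tab.

```bash
python3 -m handwheel '{"gripper":[1,1,1,1,1],"offset":[[-38,0,0],[-76,0,0],[-110,0,10],[-130,0,42],[-135,0,82]],"rot":[[0,0,0],[0,0,0],[0,0,0],[0,0,0],[5,0,0]]}' 20; python3 -m handwheel '{"gripper":[1,0.8,0.6,0.6,0.6],"offset":[[0,0,38],[0,0,76],[0,0,110],[0,0,130],[0,0,130]],"rot":[[7,0,0],[14,0,0],[21,0,0],[28,0,0],[28,0,0]]}'
python3 - <<'E'
from h import *
s=state()
for n in ("wrist","scene","side"):
    im=grab_frame(n); cv2.imwrite(f"pics/{n}3.png",im[:,:,::-1])
print(dock(-28.5,-102.7,42))
goto(dock(-28.5,-102.7,140),-28.9)
np.save("s3.npy",np.r_[s['ee_pos'],s['ee_rot']])
a=cv2.imread("pics/scene3.png")[130:250,280:440];b=cv2.imread("pics/side3.png")[120:240,190:350]
cv2.imwrite("pics/c7.png",cv2.resize(np.hstack([a,b]),None,fx=2.5,fy=2.5,interpolation=cv2.INTER_CUBIC))
E
```

```text
time_s: 3.93
ee_pos: [564.5, 241.4, 165.6]
ee_rot: [109.4, 89.4, 20.0]
force: [1.5, -1.2, -0.3]
gripper_width: 0.3
time_s: 4.35
ee_pos: [563.0, 105.5, 160.9]
ee_rot: [40.4, 89.9, -77.5]
force: [-0.3, 0.3, 0.5]
gripper_width: 24.1
[552.7  43.   42. ]
now 4.5 [563.4 110.2 160.6] dock [-11.4 -36.9 160.6] F [0.7 0.8 0.5] w 35.183012192812065 tool y angle -27.437326214745735 tool x [ 0.  0. -1.]
off [20.5 21.4 64.5]
rot [ 1.5 -0.  -0. ]
```

View pics/wrist3.png

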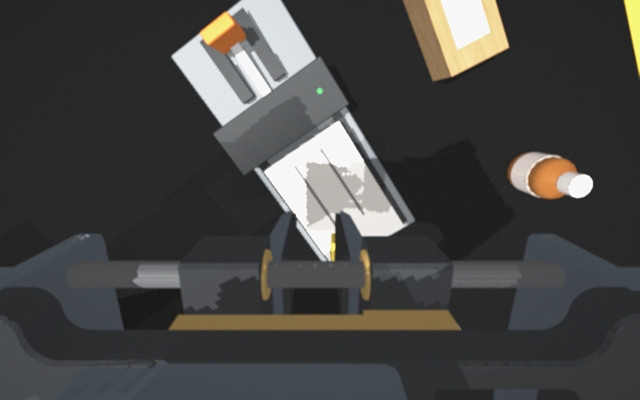

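View pics/c7.png

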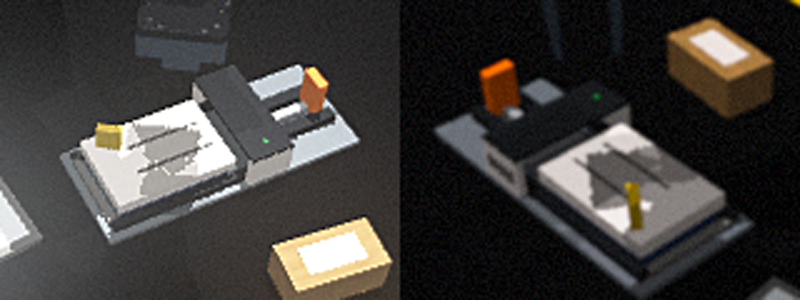

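The paddle has sprung back. Now I'll locate the tab with a yellow mask in the two fixed views.

Run:
```python
from h import *
obs=[]
for n,box in (("scene",(300,165,340,200)),("side",(230,185,300,225))):
    im=cv2.imread(f"pics/{n}3.png");x0,y0,x1,y1=box
    h=cv2.cvtColor(im[y0:y1,x0:x1],cv2.COLOR_BGR2HSV);m=((h[...,0]>18)&(h[...,0]<36)&(h[...,1]>120)&(h[...,2]>50)).astype(np.uint8)
    k,l,st,c=cv2.connectedComponentsWithStats(m);i=1+np.argmax(st[1:,4]);print(n,st[i],c[i]+[x0,y0])
    ys,xs=np.where(l==i);top=ys.min();bot=ys.max()
    r=(n,c[i]+[x0,y0],None);obs.append(r);print(todock(onz(*r[:2],52)),onz(*r[:2],52), [ (proj(n,dock(-28.5+dx,-102.7+dy,z))) for dx,dy,z in ((0,0,52),(0,0,66))])
    r2=cv2.minAreaRect(np.c_[xs,ys].astype(np.float32));print(r2)
X,e=tri(obs);print(X,todock(X),e)
```

```text
scene [18 14 11 11 89] [322.9 184. ]
[ -30.2 -108.7   52. ] [551.6  36.9  52. ] [array([325.3, 183.7]), array([325.4, 180.2])]
((22.615386962890625, 19.076923370361328), (9.922779083251953, 9.178570747375488), 7.125016689300537)
side [50  8  7 19 87] [283.3 201.3]
[ -26.3 -101.6   52. ] [554.8  44.4  52. ] [array([282.8, 202. ]), array([282.4, 196.6])]
((53.12069320678711, 16.948278427124023), (18.35305404663086, 5.065774917602539), 85.2363510131836)
[552.7  37.8  55.8] [ -29.  -107.9   55.8] [np.float64(2.173640184749716), np.float64(2.1736401847496514)]
```

```bash
python3 -m handwheel '{"gripper":[0.2,0.2,0.2,0.2,0.2],"offset":[[4,5,36],[8,10,72],[15,15,105],[20,21,126],[20,21,126]],"rot":[[1.5,0,0],[1.5,0,0],[1.5,0,0],[1.5,0,0],[1.5,0,0]]}'
python3 - <<'E'
from h import *
s=state(); im=grab_frame("wrist"); cv2.imwrite("pics/wrist4.png",im[:,:,::-1])
np.save("s4.npy",np.r_[s['ee_pos'],s['ee_rot']]);print(s['qvel'])
E
```

```text
time_s: 4.92
ee_pos: [522.1, -13.2, 139.2]
ee_rot: [-36.2, 89.8, -155.2]
force: [0.1, 0.8, -0.5]
gripper_width: 67.1
[ 3.1  0.4 -2.6  3.   0.2  3.2]
```

View pics/wrist4.png

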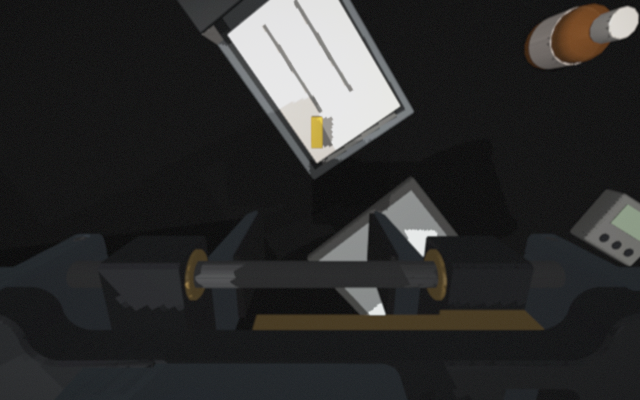

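The tab is in view at about (317,132). Its long side lies along the image vertical, so the jaw direction is aligned with it.

Run:
```python
from h import *
crop("pics/wrist4.png","pics/c8.png",280,70,430,190,5)
v=np.load("s4.npy");s=dict(ee_pos=v[:3],ee_rot=v[3:])
im=cv2.imread("pics/wrist4.png");h=cv2.cvtColor(im,cv2.COLOR_BGR2HSV)
m=((h[...,0]>16)&(h[...,0]<36)&(h[...,1]>110)&(h[...,2]>60)).astype(np.uint8);m[:100]=0;m[160:]=0;m[:,:295]=0;m[:,345:]=0
ys,xs=np.where(m);print(xs.min(),xs.max(),ys.min(),ys.max())
for y in range(ys.min(),ys.max()+1,3): print(y,np.where(m[y])[0][[0,-1]],im[y,np.where(m[y])[0]].mean(0))
X=tri;print(onz("wrist",(xs.mean(),ys.mean()),64,s),'pred',proj("wrist",dock(-28.5,-102.7,66),s))
```

```text
311 322 117 147
117 [312 321] [ 75.3 169.8 195.6]
120 [311 322] [ 79.2 184.3 211.8]
123 [311 322] [ 76.2 176.5 204.4]
126 [311 322] [ 74.6 173.  199.8]
129 [311 322] [ 72.6 171.9 198.5]
132 [311 322] [ 72.2 171.7 198.3]
135 [311 322] [ 72.1 171.1 197.7]
138 [311 322] [ 71.5 170.2 197.2]
141 [311 322] [ 71.3 169.4 196.5]
144 [312 322] [ 68.2 168.6 195.8]
147 [312 321] [ 94.1 170.6 193.9]
[551.7  39.   64. ] pred [315.2 127.1]
```

View pics/c8.png

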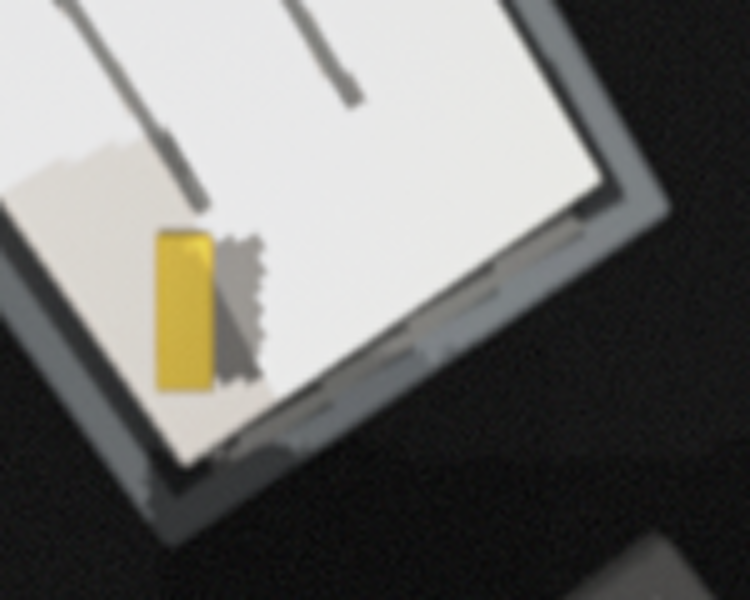

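Run:
```python
from h import *
v=np.load("s4.npy");s=dict(ee_pos=v[:3],ee_rot=v[3:])
print(onz("wrist",(316.5,132),66,s))
goto(np.array([552,40,90]),-28.9)
goto(np.array([552,40,42.5]),-28.9)
```

```text
[551.7  39.   66. ]
now 4.9667 [523.3 -11.5 139.8] dock [ -63.  -154.2  139.8] F [-0.2  0.2 -0.4] w 70.7619781336441 tool y angle -29.003111995616596 tool x [-0.  0. -1.]
off [ 49.7   0.2 -59. ]
rot [-0.1  0.   0. ]
now 4.9667 [523.3 -11.5 139.8] dock [ -63.  -154.2  139.8] F [-0.2  0.2 -0.4] w 70.7619781336441 tool y angle -29.003111995616596 tool x [-0.  0. -1.]
off [ 97.2   0.2 -59. ]
rot [-0.1  0.   0. ]
```

```bash
python3 -m handwheel '{"gripper":[0.3,0.3,0.4,0.4,0.4],"offset":[[0,0,-30],[0,0,-59],[30,0,-59],[45,0,-59],[45,0,-59]],"rot":[[0,0,0],[0,0,0],[0,0,0],[0,0,0],[0,0,0]]}'
python3 - <<'E'
from h import *
goto(np.array([552,40,42.5]),-28.9)
s=state();im=grab_frame("wrist"); cv2.imwrite("pics/wrist5.png",im[:,:,::-1]);im=grab_frame("side"); cv2.imwrite("pics/side5.png",im[:,:,::-1])
a=cv2.imread("pics/wrist5.png")[150:350,200:440];b=cv2.imread("pics/side5.png")[120:240,206:350]
cv2.imwrite("pics/c9.png",np.hstack([cv2.resize(a,(480,400)),cv2.resize(b,(320,400))]))
E
```

```text
time_s: 5.38
ee_pos: [550.7, 42.8, 92.1]
ee_rot: [-62.8, 89.6, 178.4]
force: [0.8, 1.0, 0.5]
gripper_width: 54.9
now 5.3833 [550.7  42.8  92.1] dock [ -30.5 -102.8   92.1] F [0.8 1.  0.5] w 54.87048317360766 tool y angle -28.770691112374017 tool x [-0.  0. -1.]
off [49.5  2.8  1.6]
rot [0.1 0.2 0.3]
```

View pics/c9.png

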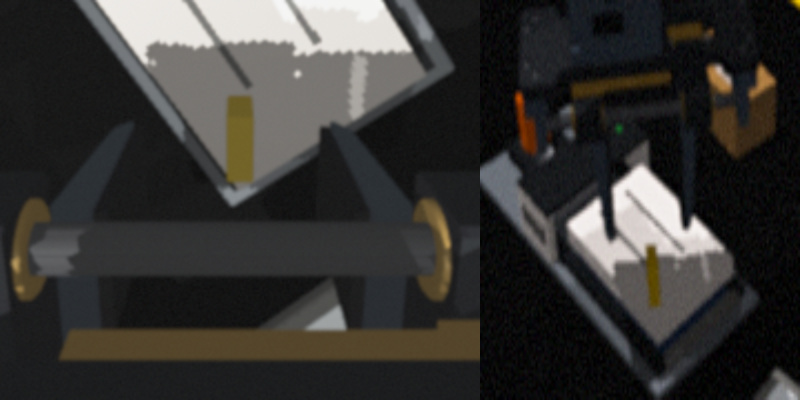

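```bash
python3 -m handwheel '{"gripper":[0.4,0.4,0.4,0.4,0.4],"offset":[[15,2,1],[30,2,1],[40,2,1],[49,2,1],[49,2,1]],"rot":[[0,0,0],[0,0,0],[0,0,0],[0,0,0],[0,0,0]]}'
python3 - <<'E'
from h import *
goto(np.array([552,40,42.5]),-28.9)
s=state();im=grab_frame("wrist"); cv2.imwrite("pics/wrist6.png",im[:,:,::-1]);im=grab_frame("side"); cv2.imwrite("pics/side6.png",im[:,:,::-1])
a=cv2.imread("pics/wrist6.png")[150:350,200:440];b=cv2.imread("pics/side6.png")[120:240,206:350]
cv2.imwrite("pics/c10.png",np.hstack([cv2.resize(a,(480,400)),cv2.resize(b,(320,400))]))
E
```

```text
time_s: 5.9
ee_pos: [553.1, 38.6, 45.1]
ee_rot: [-60.9, 89.9, -179.9]
force: [-0.7, -0.5, -0.1]
gripper_width: 54.8
now 5.9 [553.1  38.6  45.1] dock [ -28.5 -107.1   45.1] F [-0.7 -0.5 -0.1] w 54.76415219912575 tool y angle -28.986514976532348 tool x [-0. -0. -1.]
off [ 2.6 -1.6 -0.7]
rot [-0.1  0.   0.1]
```

View pics/c10.png

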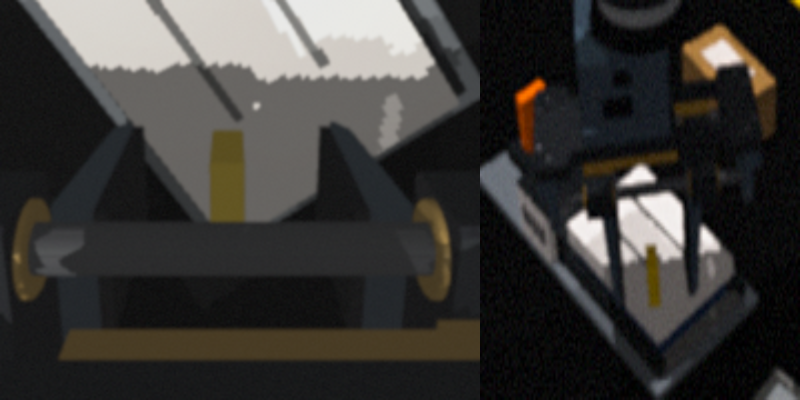

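The tab sits centred between the fingers, at about (228,175) in the crop. I'll lower 2 mm and close on it.

```bash
python3 -m handwheel '{"gripper":[0.6,0.8,1,1,1],"offset":[[2,-1,0],[2,-1,0],[2,-1,0],[2,-1,0],[2,-1,0]],"rot":[[0,0,0],[0,0,0],[0,0,0],[0,0,0],[0,0,0]]}' 55;python3 -m handwheel '{"gripper":[1,1,1],"offset":[[0,0,0],[0,0,0],[0,0,0]],"rot":[[0,0,0],[0,0,0],[0,0,0]]}'
python3 - <<'E'
from h import *
goto(np.array([552,40,42.5]),-28.9)
s=state();im=grab_frame("wrist"); cv2.imwrite("pics/wrist7.png",im[:,:,::-1]);im=grab_frame("side"); cv2.imwrite("pics/side7.png",im[:,:,::-1])
a=cv2.imread("pics/wrist7.png")[150:350,200:440];b=cv2.imread("pics/side7.png")[120:240,206:350]
cv2.imwrite("pics/c11.png",np.hstack([cv2.resize(a,(480,400)),cv2.resize(b,(320,400))]))
E
```

```text
time_s: 6.42
ee_pos: [553.0, 38.9, 44.3]
ee_rot: [121.3, 90.0, 2.3]
force: [-0.4, -0.3, -0.2]
gripper_width: 24.2
time_s: 6.67
ee_pos: [552.6, 39.1, 44.0]
ee_rot: [-84.6, 90.0, 156.4]
force: [-0.5, -0.4, 1.3]
gripper_width: 9.8
now 6.6667 [552.6  39.1  44. ] dock [ -29.  -106.6   44. ] F [-0.5 -0.4  1.3] w 9.750030716592551 tool y angle -28.98462163918744 tool x [-0.  0. -1.]
off [ 1.5 -0.9 -0.5]
rot [-0.1  0.   0. ]
```

View pics/c11.png

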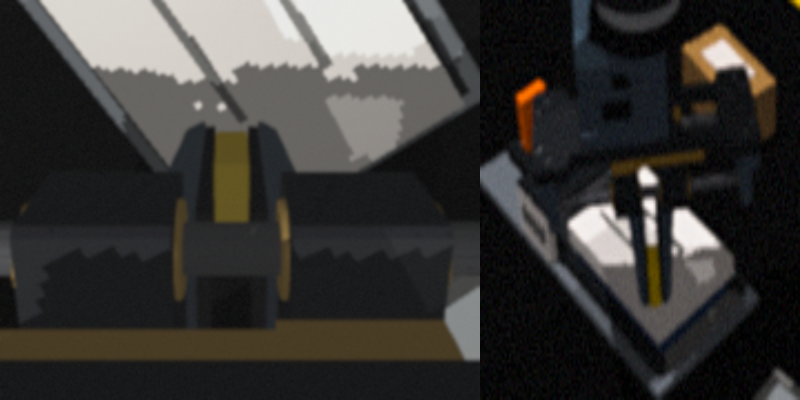

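Gripped, with a width of 9.8 mm, which matches the 10 mm tab. Now I'll peel by turning about the far corner.

```bash
python3 -m handwheel '{"gripper":[1,1,1,1,1],"offset":[[-4.6,0,-0.4],[-9.1,0,-0.9],[-13.6,0,-1.7],[-18.1,0,-2.5],[-20.5,0,-3]],"rot":[[0,-2,0],[0,-4,0],[0,-6,0],[0,-8,0],[0,-9,0]]}' 55;python3 -m handwheel '{"gripper":[1,1],"offset":[[0,0,0],[0,0,0]],"rot":[[0,0,0],[0,0,0]]}'
python3 - <<'E'
from h import *
goto(np.array([552,40,42.5]),-28.9)
for n in ("scene","side"):
    im=grab_frame(n); cv2.imwrite(f"pics/{n}8.png",im[:,:,::-1])
a=cv2.imread("pics/scene8.png")[130:250,280:440];b=cv2.imread("pics/side8.png")[120:240,190:350]
cv2.imwrite("pics/c12.png",cv2.resize(np.hstack([a,b]),None,fx=2.5,fy=2.5,interpolation=cv2.INTER_CUBIC))
E
```

```text
time_s: 7.18
ee_pos: [555.0, 42.1, 64.6]
ee_rot: [0.4, 81.0, -118.6]
force: [0.6, 1.2, -0.3]
gripper_width: 9.7
time_s: 7.35
ee_pos: [554.4, 41.8, 64.3]
ee_rot: [0.1, 81.0, -118.9]
force: [0.5, 1.0, -1.7]
gripper_width: 10.1
now 7.35 [554.4  41.8  64.3] dock [ -26.9 -104.1   64.3] F [ 0.5  1.  -1.7] w 10.081069935074098 tool y angle -28.97935633984865 tool x [-0.1 -0.1 -1. ]
off [21.9 -1.2 -0.7]
rot [-0.1  9.  -0. ]
```

View pics/c12.png

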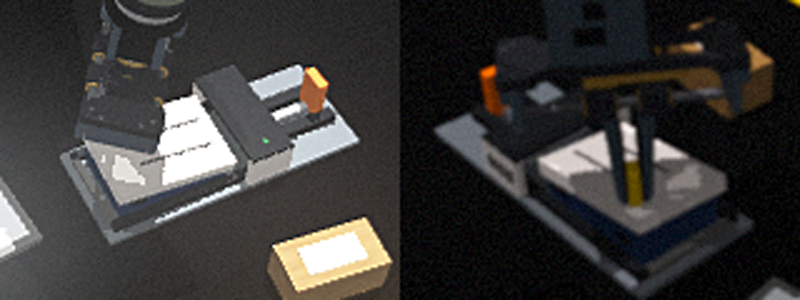

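Run:
```python
from h import *
crop("pics/scene8.png","pics/d1.png",300,165,400,225,8)
crop("pics/side8.png","pics/d2.png",235,160,345,240,7)
yc=-63.5
for nm,x,y in (("tabc",-45.5,-66.5),("+x-y",45.5,-66.5),("far",45.5,66.5),("-x+y",-45.5,66.5)):
    for z in (27,38,60):
        u=proj("scene",dock(x,yc+y,z));v=proj("side",dock(x,yc+y,z));print(nm,z,(u-[300,165])*8,(v-[235,160])*7)
```

```text
tabc 27 [103.4 189.1] [355.7 436.2]
tabc 38 [103.  168.1] [353.4 407.3]
tabc 60 [102.3 125.1] [348.6 347.9]
+x-y 27 [227.9 396.6] [593.2 288.5]
+x-y 38 [228.6 376.3] [593. 260.]
+x-y 60 [229.8 334.7] [592.6 201.5]
far 27 [598.1 248.9] [308.2  93.3]
far 38 [601.6 228.1] [305.8  65.6]
far 60 [608.8 185.6] [300.9   8.9]
-x+y 27 [462.  54.] [ 75.1 217.7]
-x+y 38 [464.4  32.6] [ 70.7 189.4]
-x+y 60 [469.2 -11.1] [ 61.6 131.6]
```

View pics/d1.png

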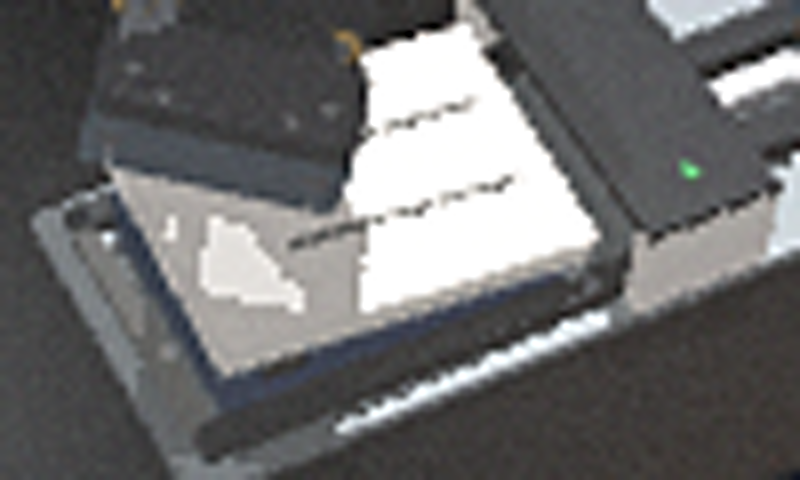

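View pics/d2.png

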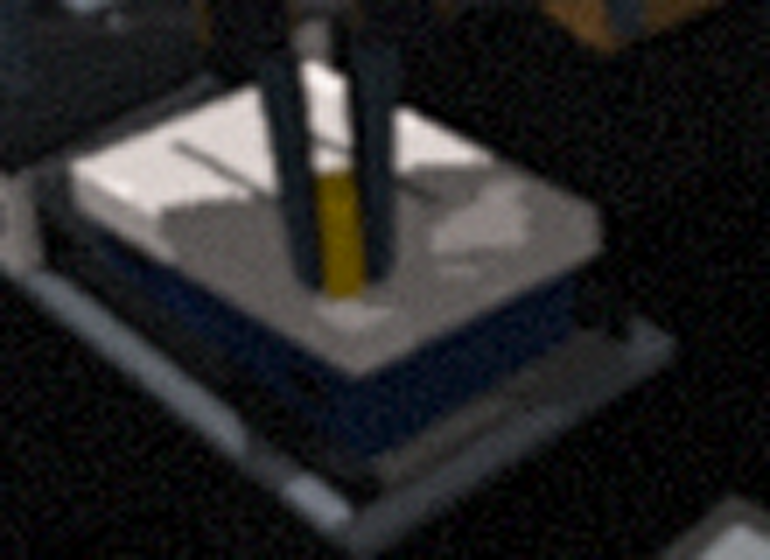

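The far corner is still down: in the scene crop it is at (600,235), against (602,228) predicted for a seated cover. The tab corner is up about 22 mm. Next I'll lift straight up.

```bash
python3 -m handwheel '{"gripper":[1,1,1,1,1],"offset":[[-4,0,0.6],[-8,0,1.3],[-13,0,2.1],[-19,0,3],[-25,0,4]],"rot":[[0,0,0],[0,0,0],[0,0,0],[0,0,0],[0,0,0]]}' 55
python3 - <<'E'
from h import *
goto(np.array([552,40,150]),-28.9)
for n in ("scene","side"):
    im=grab_frame(n); cv2.imwrite(f"pics/{n}9.png",im[:,:,::-1])
a=cv2.imread("pics/scene9.png")[130:250,280:440];b=cv2.imread("pics/side9.png")[120:240,190:350]
cv2.imwrite("pics/c13.png",cv2.resize(np.hstack([a,b]),None,fx=2.5,fy=2.5,interpolation=cv2.INTER_CUBIC))
E
```

```text
time_s: 7.87
ee_pos: [554.0, 41.4, 90.5]
ee_rot: [-0.0, 81.0, -119.0]
force: [0.6, -1.4, -1.1]
gripper_width: 9.5
now 7.8667 [554.   41.4  90.5] dock [ -27.3 -104.5   90.5] F [ 0.6 -1.4 -1.1] w 9.5352784186613 tool y angle -29.007435471872558 tool x [-0.1 -0.1 -1. ]
off [-58.4  -1.1  11.5]
rot [-0.1  9.   0. ]
```

View pics/c13.png

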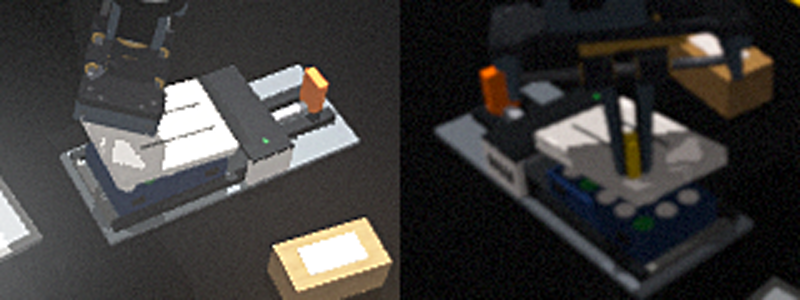

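```bash
python3 -m handwheel '{"gripper":[1,1,1,1,1],"offset":[[-10,0,1.6],[-22,0,3.4],[-35,0,5.5],[-45,0,7],[-50,0,8]],"rot":[[0,0.5,0],[0,2,0],[0,5,0],[0,8,0],[0,9,0]]}' 55
python3 - <<'E'
from h import *
goto(np.array([535.6,-188.2,125]),-28.9)
E
```

```text
time_s: 8.38
ee_pos: [554.3, 40.8, 142.4]
ee_rot: [143.6, 89.8, 24.5]
force: [0.4, -0.4, -0.2]
gripper_width: 9.7
now 8.3833 [554.3  40.8 142.4] dock [ -27.1 -105.1  142.4] F [ 0.4 -0.4 -0.2] w 9.709386931249046 tool y angle -29.042017987851487 tool x [ 0.  0. -1.]
off [ 17.1  94.8 209.3]
rot [-0.1 -0.2 -0.1]
```

```bash
python3 -m handwheel '{"gripper":[1,1,1,1,1],"offset":[[0,5,10],[0,14,30],[0,25,55],[0,36,80],[0,47,105]],"rot":[[0,0,0],[0,0,0],[0,0,0],[0,0,0],[0,0,0]]}'; python3 -m handwheel '{"gripper":[1,1,1,1,1],"offset":[[3,12,26],[7,24,52],[11,35,76],[15,43,95],[17,48,104]],"rot":[[0,0,0],[0,0,0],[0,0,0],[0,0,0],[0,0,0]]}'; python3 -m handwheel '{"gripper":[1,1,1],"offset":[[0,0,0],[0,0,0],[0,0,0]],"rot":[[0,0,0],[0,0,0],[0,0,0]]}'
python3 - <<'E'
from h import *
goto(np.array([535.6,-188.2,125]),-28.9)
for n in ("scene","side"):
    im=grab_frame(n); cv2.imwrite(f"pics/{n}10.png",im[:,:,::-1])
a=cv2.imread("pics/scene10.png")[120:320,200:440];b=cv2.imread("pics/side10.png")[100:350,190:490]
cv2.imwrite("pics/c14.png",np.hstack([cv2.resize(a,(400,333)),cv2.resize(b,(400,333))]))
E
```

```text
time_s: 8.8
ee_pos: [543.7, -74.6, 139.7]
ee_rot: [-40.2, 89.9, -159.1]
force: [1.0, 0.1, -0.9]
gripper_width: 9.8
time_s: 9.22
ee_pos: [534.7, -190.0, 122.1]
ee_rot: [-50.4, 89.8, -169.5]
force: [-0.2, 0.2, -0.7]
gripper_width: 9.8
time_s: 9.47
ee_pos: [536.0, -186.4, 123.4]
ee_rot: [-117.0, 90.0, 124.0]
force: [0.8, 0.6, -2.0]
gripper_width: 9.4
now 9.4667 [ 536.  -186.4  123.4] dock [ -67.1 -329.5  123.4] F [ 0.8  0.6 -2. ] w 9.429428337001672 tool y angle -28.958542533008476 tool x [-0.  0. -1.]
off [-1.6  0.5  1.8]
rot [-0.1 -0.   0. ]
```

View pics/scene10.png

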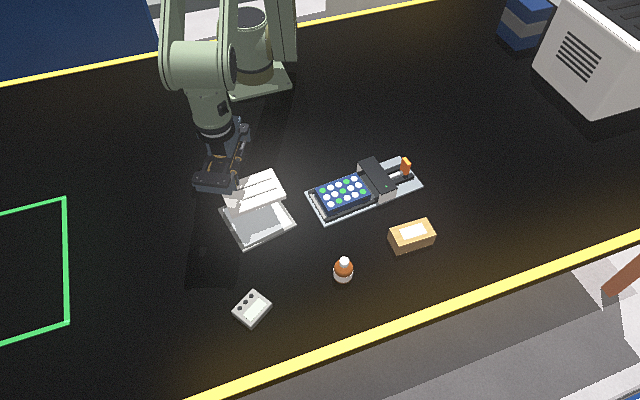

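View pics/side10.png

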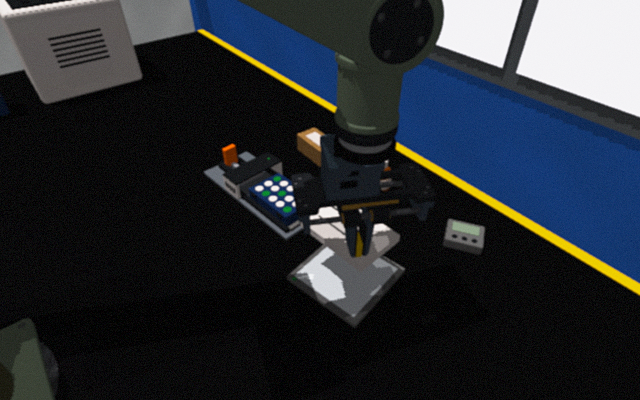

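The cover is off and held over the panel; the tray stays in the dock, and the bottle, box and timer look unmoved. I'll check centring and level from the cover's corners.

Run:
```python
from h import *
crop("pics/scene10.png","pics/e1.png",205,155,305,225,7)
crop("pics/side10.png","pics/e2.png",295,195,415,275,6)
c=np.array([560,-144.]);z=117
for nm,x,y in (("tabc",-45.5,-66.5),("+x-y",45.5,-66.5),("far",45.5,66.5),("-x+y",-45.5,66.5)):
    X=np.r_[c+(dock(x,y,0)-dock(0,0,0))[:2],z];print(nm,(proj("scene",X)-[205,155])*7,(proj("side",X)-[295,195])*6)
```

```text
tabc [ 92.1 217. ] [399.7 439.8]
+x-y [180.5 418.5] [634.1 251.8]
far [564.7 274.9] [269.3  14.2]
-x+y [461.7  86.9] [ 34.5 164.1]
```

View pics/e1.png

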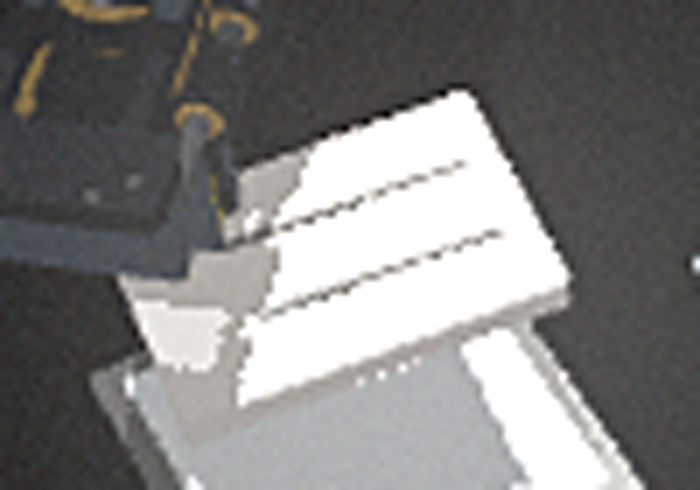

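View pics/e2.png

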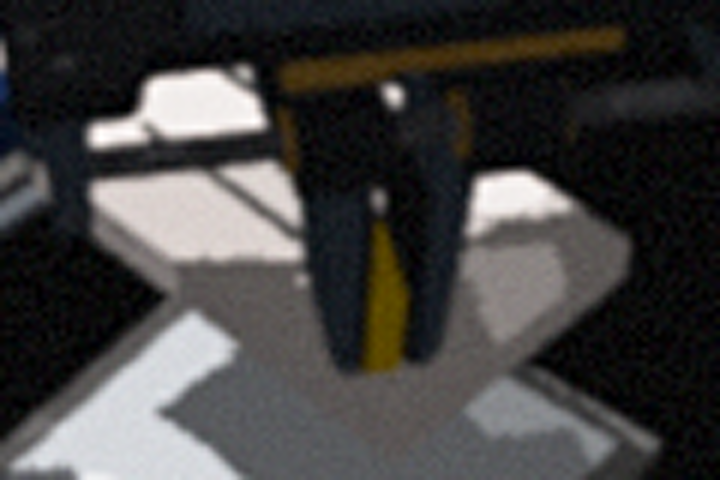

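```bash
python3 -m handwheel '{"gripper":[1,1,1,1,1],"offset":[[0,0,0],[0,0,0],[0,0,0],[0,0,0],[0,0,0]],"rot":[[0,0,0],[0,0,0],[0,0,0],[0,0,0],[0,0,0]]}'
python3 - <<'E'
from h import *
for n,c,(x0,y0,x1,y1) in (("scene",0,(390,145,425,185)),):
    im=cv2.imread("pics/scene10.png");h=cv2.cvtColor(im[y0:y1,x0:x1],cv2.COLOR_BGR2HSV)
    for f in ("scene1","scene3","scene10"):
        h=cv2.cvtColor(cv2.imread(f"pics/{f}.png")[y0:y1,x0:x1],cv2.COLOR_BGR2HSV);m=(h[...,0]<16)&(h[...,1]>140)&(h[...,2]>120);ys,xs=np.where(m);print(f,xs.mean()+x0,ys.mean()+y0)
s=state();print(s['time_s'],s['qvel'],s['ee_pos'],s['gripper_width'])
job_done()
E
```

```text
time_s: 9.98
ee_pos: [536.0, -187.2, 123.5]
ee_rot: [121.4, 90.0, 2.4]
force: [0.1, -0.4, -1.0]
gripper_width: 9.9
scene1 404.97058823529414 165.6764705882353
scene3 404.7345132743363 166.55752212389382
scene10 404.7345132743363 166.55752212389382
9.9833 [-0.2  0.1 -0.1 -0.1  0.  -0.1] [ 536.  -187.2  123.5] 9.941361274122915
the job is handed in; nothing more can be done
```

I carried out the whole task and handed the job in at about 10 s of the 61 s allowed. No verdict was reported.

- **Ejection:** I pushed the paddle to its hard stop, where the force rose to 25 N. The picture showed the tray out from under the hood with its cover still on. The paddle then sprang back to within a pixel of where it started.
- **Peel:** I gripped the tab at 55 N and turned the cover 9° about its far corner. The tab corner rose about 22 mm while the far corner stayed down, as seen in both fixed cameras. I then lifted the cover straight off, and the tray stayed in the dock.
- **Final hold:** The visible cover corners match a level cover centred on the panel to within about 3 mm. The cover is about 115 mm above the bench and at rest, and the gripper opening of 9.9 mm matches the tab. By eye, the bottle, box and timer are where they were; I did not measure their positions.

The scene and side views disagreed by up to 10 mm in y on the paddle and the tab. I used the wrist view and the stated dimensions for the tab, and the grasp came out centred. I did not measure the tray's tilt or its exact position in the dock; I judged both from the pictures.

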